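# Cock and trip a spring pin setter to drive a dowel home

## Robot

A 7-joint arm with a two-finger parallel gripper is mounted at the origin on the work surface; the furniture and walls round the work are solid. World frame = base frame: x ahead of the robot, y to its left, z up, the work surface at z = 0. Lengths are in m, angles in rad, forces in N, time in s.
With the tool pointing down it reaches from about 0.425 to 0.925 m from the base axis. Payload 6.8 kg.
Tool frame: the origin (TCP) lies at the very end of the fingers, on their centre line; the grasp point (between the pads) lies 19 mm behind it; z points along the fingers, y is the line along which they close (so a half turn about z gives the same grasp; the last joint's range is limited). The gripper opens to 85 mm and grips with 20 to 120 N. Pads are 22 mm wide; open, the fingers measure 114 mm over their backs; the gripper's body (76 mm by 85 mm) begins 54 mm behind the grasp point. The pads swing forward as they close: fully open they stand 13 mm farther back than shut.
Start: joints at [-1.342, 0.477, 0.022, 1.555, -0.011, 1.109, -0.083], TCP at [0.223, 0.637, 0.231] pointing down, gripper open.
Joint ranges: [-2.96, 2.96], [-0.34, 2.1], [-1.41, 1.46], [0.24, 2.44], [-1.37, 4.51], [0.17, 1.92], [-2.96, 2.96]. Speed limits (rad/s): [2.39, 2.39, 3.14, 3.14, 3.14, 3.14, 3.14].

## Interface

Orientations are given as a unit quaternion [w, x, y, z].
In Python, from station import telemetry, viewer, job, search_frame, cut_out gives the robot as it stands. The module is installed in compiled form; this text tells all that it offers.
- The arm moves only by the shell command python3 -m crank 'ROWS' [FORCE]. ROWS is JSON, a list of rows, each an object with "delta_rot": the turn, a rotation vector about the tool's x, y, z in degrees, a list of three; "xyz": the shift along the tool's x, y, z in m, a list of three; "fingers": the gripper command: -1 is fully open, 1 is shut, values between are in proportion. In form: [{"delta_rot": [ax, ay, az], "xyz": [dx, dy, dz], "fingers": fingers}, ...]. A call has 1 to 10 rows; each row is the pose to reach, as a shift and turn from the pose commanded when the call began, along the tool's axes at that moment; what a row does not reach only later rows make up. A row lasts 1/10 s, in which the tool goes at most 50 mm and 8.59 degrees, less where a joint would pass 70% of its speed; a pose out of reach is approached as far as the arm can. A call with a gripper value outside its range is refused whole. The fingers move at their own pace and stop on an object; FORCE is the grip in N (left out, the last holds). Time passes only in rows, so rows that repeat a pose let the fingers close. It gives the time, the measured TCP pose, the force, the opening and the grip force at its end, in the units of the state.
- telemetry.get_obs(): the state, without advancing time (a new reading comes with each control period).
- viewer.read_camera(name): name is "side" or "top"; returns a dict with "img" (480x640x3 uint8, red, green, blue), "fx", "fy", "cx", "cy" (pixels), "origin" and "rotation" of the camera in the world. Camera axes: x right, y up, looking along -z (the intrinsics and any distortion apply to the point x, -y, -z); pixel columns grow to the right and rows downward; lengths in m; the calibration is good to about 2 mm. A picture is of the moment at which its call begins. There is no depth.
- job.hand_in(): hands the job in; it is judged then, once.
Trained networks look in the newest picture that a camera, given by its name, has taken for a name from the list of things; names that differ only in an ending like _2 or _b are one class to them, and where a whole thing is asked for, a point or a joint stands for the part that bears it (a point fixed in the world has none). Each returns a list of dicts, best first, with "score" (0 to 1); they miss things now and then, are a little off and sometimes report something else, mostly with a low value. They report only what shows in the picture. A call takes as long as a camera call. They do not tell look-alikes from the thing itself.
- search_frame(camera, thing): "pixel" ([column, row] in pixels, amid what is visible of it).
- cut_out(camera, thing): "pixels" (480x640 bool, what is visible of it) and "pixel" ([column, row] in pixels, amid what is visible of it).
The state is a dict: "t": time; "q": joint angles; "joint_vel": joint speeds; "joint_torque": joint torques, N m; "eef_pos": TCP position; "tool_rot": TCP orientation; "contact_force": force on the tool from outside, world axes, zero at the start; "torque": the same for the moment, N m; "gripper_width": opening from 0.0 (shut) to 1.0 (fully open); "grasp_force": force on a finger pad.
Only numpy, scipy, OpenCV 4.12 (cv2) and the standard library are available. Lean on these libraries where they do the work, as an engineer would, in place of code of your own. Each camera call takes 0.05 s, during which the arm holds its last target. There are 200 camera calls.

## Task

Drive the steel dowel home in the wooden block with the spring pin setter that is bolted to the bench. Draw the setter's striker back by its black upright grip until the sear catches and let go of it; then lay the block flat in the cradle, dowel towards the striker and the opposite end back against the stop, and let go; then press the trip pad at the setter's rear, without touching the striker, so that it fires and drives the dowel in. Leave the block in the cradle, let go of everything, and do not shift the wooden strip, the sanding block or the two tape rolls that lie about.

Things in the scene. Friction and masses are not known exactly. Their poses are not given: they have to be found in the camera images.
- setter: the spring pin setter, fixed to the bench; its place and yaw vary. Grey base plate 350 x 100 x 12 mm. Origin: underside of the base, 182 mm from its rear end. Its x axis is the firing direction (from the rear towards the stop), y across, z up; 'setter frame' below means this. The rod brackets stand at x 36 to 46 and x -112 to -102, |y| 26 to 42 mm, tops z 46
- stop_face (a point): middle of the stop's face, at x 150, y 0, z 34 mm in the setter frame; the stop is a dark block 15 mm thick behind this face, 64 wide, its top 52 mm above the bench
- nose (a point): centre of the tip of the striker's round steel nose (18 mm diameter), at z 34 mm; moves with the striker. At rest it is 91 mm from the stop face, so that the block with its proud dowel cannot be laid in; cocked it is 136 mm from it
- striker (a joint): how far the striker is drawn back, m, along the setter's -x: 0 = at rest, fully forward. The sear catches at 0.045: draw to about 0.049 to be sure (dead stop at 0.052); let go, it rests at about 0.045. A spring drives it forward: 7 N at 0, 15 N at 0.045; passing the sear adds up to 5 N
- handle (a point): point to grip on the axis of the striker's upright black round grip (18 mm diameter, top 18 mm above this point); moves with the striker; at rest at x 5, y 0, z 74 mm in the setter frame. It stands on the crosshead, an aluminium block 50 long, 84 wide, top z 48 mm, from which a narrow tail (top z 44) reaches back over the sear to x -97 at rest, -142 cocked
- sear (a joint): angle of the sear lever, rad: 0 = up (sprung there), grows as its rear end is pressed down, 0.12 at the dead stop. A cocked striker is let go at about 0.06; the striker's tail also pushes it down for a moment while being drawn back
- trip_pad (a point): centre of the top face of the trip pad, a dark ribbed plate 24 (along the setter's x) x 32 mm on the rear end of the sear lever, 47 mm above the bench; at x -165, y 0 mm in the setter frame. Pressed straight down it fires the cocked striker after about 6 mm with 5 to 8 N (press 10 mm to be sure); dead stop at about 12 mm
- cradle (a point): point on the cradle floor (12 mm above the bench), on its centre line, 45 mm from the stop face: the middle of the block's underside must come here. Two low rails guide the block: inner faces 25 mm either side of the centre line, 7 mm thick, 80 mm long up to the stop, their tops 8 mm above the floor (20 mm above the bench)
- block: the wooden block to be worked, loose: 44 (its x) x 90 (its y) x 44 mm (z), 0.1 to 0.2 kg. Origin: centre of its underside; lies flat. The dowel sticks out of the middle of its -y end, 22 mm above the underside, so in the cradle the block's +y is the setter's +x
- block_seat (a point): centre of the block's underside (same point as its origin), to compare with the cradle point
- dowel_end (a point): free end of the dowel, at the block's -y end; stands 55 mm from the block's middle at the start
- dowel (a joint): how far the 8 mm steel dowel has been driven into the block, m: 0 = standing 10 mm proud (start), 0.010 = flush. It grips at 30 N: only the striker's blow drives it. A good blow leaves it at 0.008 to 0.009, where the striker comes to rest on it
- offcut: bystander: flat strip of planed wood, 38 x 140 x 19 mm (x, y, z), loose, lying alongside the block with a gap of 31 to 42 mm between; origin at the centre of its underside
- sanding_block: bystander: brown sanding block, 110 x 67 x 30 mm (x, y, z), loose, off the block's plain end; origin at the centre of its underside
- tape_roll: bystander: black roll of tape, 58 mm across, 19 mm high, loose, lying flat beside the block, on the other side from the wooden strip, with a gap of 33 to 44 mm; origin at the centre of its underside
- masking_tape: bystander: wide cream roll of tape, 98 mm across, 25 mm high, loose, lying flat on the robot's side of the setter; origin at the centre of its underside
Mind the look-alikes: they are no part of the job. What is shaped like the block but red or white is not meant.

How it is judged:
On the way, in this order (a step that is already met when the one before it is completed fails the run):
1. the striker is drawn back and held by the sear, the fingers off it, the dowel not yet driven (value of joint striker above 0.042 m and contact force between the fingers and striker below 0.3 N and value of joint dowel below 0.001 m), for 0.3 s.
2. with the striker still cocked, the block lies flat in the cradle against the stop, dowel towards the striker and still proud, let go (value of joint striker above 0.042 m and value of joint dowel below 0.001 m and contact force between the fingers and block below 0.3 N and horizontal distance between block_seat and cradle below 0.005 m and distance between block_seat and cradle below 0.006 m and angle between the y axis of block and the x axis of setter, either way round below 0.06 rad and x of dowel_end in the frame of setter below 0.07 m), for 0.3 s.
3. the trip pad is pressed with the fingers off the striker, and the striker has gone forward and driven the dowel at least 7.5 mm (value of joint sear above 0.05 rad and value of joint striker below 0.008 m and value of joint dowel above 0.0075 m and contact force between the fingers and striker below 0.3 N), for 0.03 s.
At the end, for the whole second after the job is handed in: the dowel is driven at least 7.5 mm (at most 2.5 mm proud), the striker rests forward (within 8 mm), the sear is up again, and the block lies at rest in the cradle within 5 mm of its place against the stop and square to it within 0.06 rad, dowel towards the striker (value of joint dowel above 0.0075 m and value of joint striker below 0.008 m and value of joint sear below 0.02 rad and linear speed of block below 0.02 m/s and horizontal distance between block_seat and cradle below 0.005 m and distance between block_seat and cradle below 0.006 m and angle between the y axis of block and the x axis of setter, either way round below 0.06 rad and x of dowel_end in the frame of setter below 0.07 m); the robot touches nothing.
It fails at once if a bystander (wooden strip, sanding block, either tape roll) is shifted by more than 20 mm (distance of any of offcut, sanding_block, tape_roll, masking_tape from where it was at the start of the episode above 0.02 m).
It also fails if it takes over 61 s, if anything falls off the work surface, if the arm or the gripper's body presses on something with over 40 N, if the wrist force passes 120 N, or if a joint passes its speed limit or range.

## Working session

There is one attempt and no reset: what is moved stays moved. The work goes in short steps, Python scripts to look and compute and a shell command to move; the robot and the scene stay as the last step left them, time stands still between calls to the robot, and variables do not carry over. Pictures are saved under pics/ and viewed, at most 10 in all, crops included, and the job is handed in when it is done.

```bash
mkdir -p pics
cat > h.py <<'E'
import numpy as np, cv2
from station import telemetry, viewer, job, search_frame, cut_out
from scipy.spatial.transform import Rotation as R
def ray(c,p):
    d=np.array([(p[0]-c['cx'])/c['fx'],-(p[1]-c['cy'])/c['fy'],-1.0])
    return np.array(c['origin']),np.array(c['rotation'])@d
def at(c,p,z):
    o,d=ray(c,p); return o+d*(z-o[2])/d[2]
def proj(c,P):
    v=np.array(c['rotation']).T@(np.array(P)-np.array(c['origin']))
    return np.array([c['cx']+c['fx']*v[0]/-v[2], c['cy']+c['fy']*v[1]/v[2]])
def tri(cs,ps):
    A=np.zeros((3,3));b=np.zeros(3)
    for c,p in zip(cs,ps):
        o,d=ray(c,p);d=d/np.linalg.norm(d);M=np.eye(3)-np.outer(d,d);A+=M;b+=M@o
    return np.linalg.solve(A,b)
E
python3 - <<'E'
from h import *
print({k:v for k,v in viewer.read_camera('top').items() if k=='x'})
for n in('top','side'):
    c=viewer.read_camera(n); cv2.imwrite(f'pics/{n}0.png',c['img'][:,:,::-1])
    print(n,[(k,np.round(v,3).tolist()) for k,v in c.items() if k!='img'])
    for t in 'setter handle trip_pad nose stop_face block dowel_end offcut sanding_block tape_roll masking_tape'.split():
        r=search_frame(n,t); print(t,[(np.round(q['pixel']).tolist(),round(q['score'],2)) for q in r[:4]])
o=telemetry.get_obs();print(o['t'],o['eef_pos'],o['tool_rot'],R.from_quat(np.roll(o['tool_rot'],-1)).as_matrix().round(3))
E
```

```text
{}
top [('fx', 452.777), ('fy', 452.777), ('cx', 318.148), ('cy', 244.121), ('origin', [0.276, 0.195, 0.995]), ('rotation', [-0.702, -0.05, 0.053, 0.709])]
setter [([391.0, 196.0], 0.74)]
handle [([393.0, 192.0], 0.75), ([245.0, 207.0], 0.46), ([192.0, 191.0], 0.31)]
trip_pad [([391.0, 194.0], 0.22)]
nose [([391.0, 194.0], 0.91)]
stop_face [([393.0, 194.0], 0.85)]
block [([255.0, 355.0], 0.73), ([225.0, 234.0], 0.63), ([271.0, 291.0], 0.57)]
dowel_end []
offcut [([247.0, 202.0], 0.64)]
sanding_block [([189.0, 192.0], 0.83), ([394.0, 195.0], 0.73)]
tape_roll [([194.0, 265.0], 0.95), ([390.0, 192.0], 0.71)]
masking_tape [([377.0, 247.0], 0.82), ([392.0, 193.0], 0.64)]
side [('fx', 593.336), ('fy', 593.336), ('cx', 318.276), ('cy', 247.283), ('origin', [0.208, -0.853, 0.792]), ('rotation', [0.88, 0.462, -0.042, -0.1])]
setter [([391.0, 308.0], 0.98)]
handle [([392.0, 287.0], 0.84)]
trip_pad [([398.0, 343.0], 0.94)]
nose [([390.0, 291.0], 0.56)]
stop_face [([391.0, 310.0], 0.87)]
block [([310.0, 210.0], 0.83), ([209.0, 238.0], 0.66), ([388.0, 312.0], 0.55)]
dowel_end [([307.0, 214.0], 0.57)]
offcut [([338.0, 222.0], 0.68)]
sanding_block [([342.0, 194.0], 0.85)]
tape_roll [([278.0, 208.0], 0.77)]
masking_tape [([323.0, 299.0], 0.65)]
1.25 [0.22306241 0.63708674 0.23129646] [ 5.64235892e-06  1.67588579e-01  9.85857022e-01 -1.13938395e-06] [[-0.944  0.33   0.   ]
 [ 0.33   0.944 -0.   ]
 [-0.    -0.    -1.   ]]
```

View pics/top0.png

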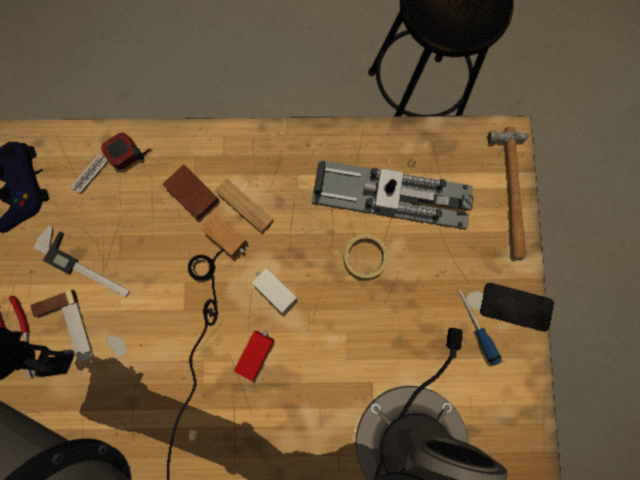

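View pics/side0.png

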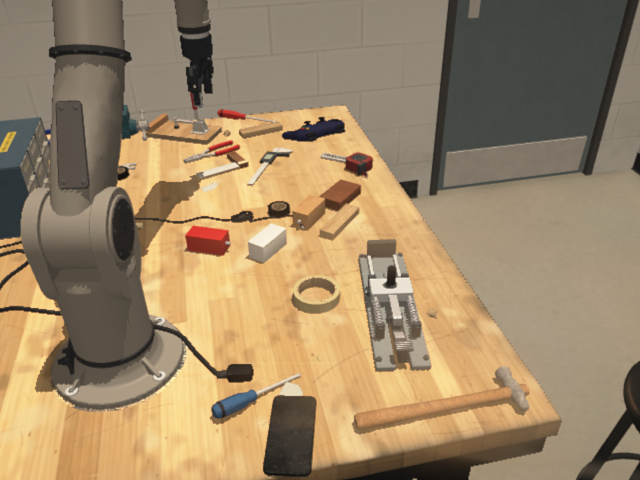

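The setter lies at top (392,195), with its stop on the left and the trip pad on the right. Block candidates in the top view are the natural-wood block (224,237), the white one (274,291) and the red one (255,355). Only the wood one fits, because red and white are excluded, and it has the strip, tape roll and sanding block around it. I'll confirm that in an enlarged crop.

Run:
```python
s=open('h.py').read()
s=s.replace("np.array(c['rotation'])","rm(c)").replace("def ray","def rm(c):\n    return R.from_quat(np.roll(c['rotation'],-1)).as_matrix()\ndef ray",1)
open('h.py','w').write(s)
from h import *
t=viewer.read_camera('top')
mt=cut_out('top','setter'); mb=cut_out('top','block')
a=cv2.resize(t['img'][170:290,150:310],(800,600),interpolation=cv2.INTER_CUBIC)
b=cv2.resize(t['img'][145:240,305:485],(800,422),interpolation=cv2.INTER_CUBIC)
s_=viewer.read_camera('side')
for n,l in(('set',mt),('blk',mb)):
  for q in l: 
    ys,xs=np.nonzero(q['pixels']);print(n,q['score'],len(xs),xs.min(),xs.max(),ys.min(),ys.max(), cv2.minAreaRect(np.c_[xs,ys].astype(np.float32)))
print(at(t,(224,237),.044),at(t,(391,190),.05))
cv2.imwrite('pics/blk.png',a[:,:,::-1]);cv2.imwrite('pics/set.png',b[:,:,::-1])
```

```text
set 0.6 6855 312 473 161 228 ((393.61151123046875, 193.84397888183594), (159.30445861816406, 45.881736755371094), 9.648045539855957)
blk 0.96 917 202 246 215 256 ((224.84120178222656, 235.93533325195312), (47.182373046875, 20.716859817504883), 40.601295471191406)
blk 0.83 1042 235 273 332 379 ((254.70001220703125, 354.1000061035156), (22.807889938354492, 49.64070510864258), 26.56505012512207)
blk 0.78 965 252 296 269 312 ((273.7500305175781, 289.2500305175781), (45.25482940673828, 21.920310974121094), 45.0)
[0.43203025 0.38977604 0.044     ] [0.5297934  0.03193803 0.05      ]
```

View pics/blk.png

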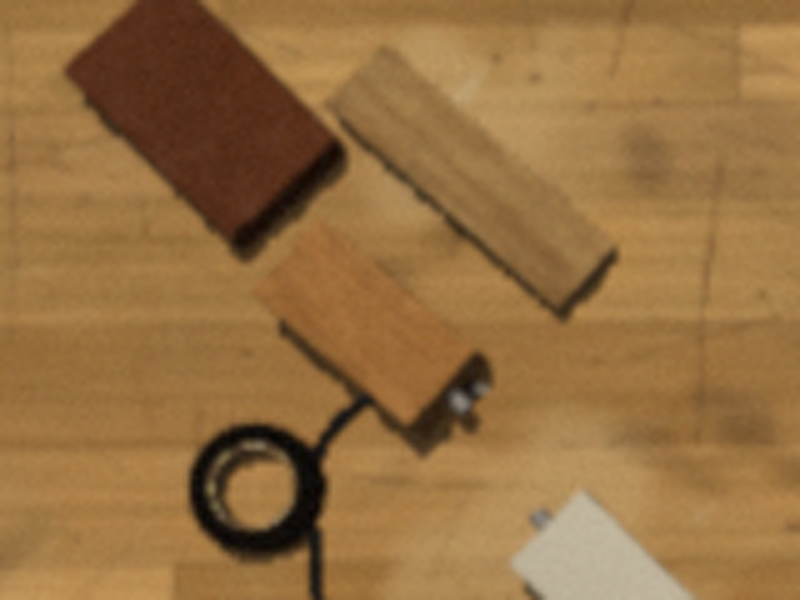

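View pics/set.png

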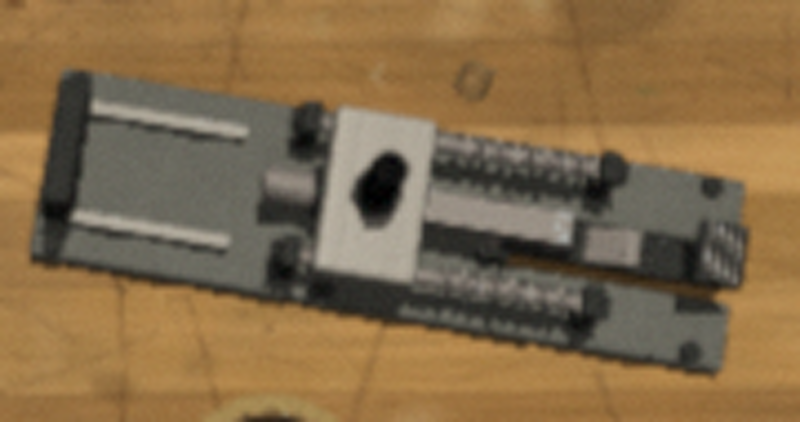

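The crop confirms it: the natural-wood block has its dowel at about top px (242,250), with the strip to the upper right, the black tape to the lower left and the sanding block off its plain end. Next I'll fit the poses to landmarks and check the overlay in the side view.

```bash
cat > fit.py <<'E'
from h import *
from scipy.optimize import least_squares
t=viewer.read_camera('top'); s=viewer.read_camera('side')
def T(p,P):
    P=np.atleast_2d(P)/1000.; c,n=np.cos(p[2]),np.sin(p[2])
    return np.c_[p[0]+c*P[:,0]-n*P[:,1],p[1]+n*P[:,0]+c*P[:,1],P[:,2]]
def crop(u,sc,off): return (np.array(u)+.5)/sc-.5+off
def fit(P,u,p0):
    f=lambda p:(np.array([proj(t,q) for q in T(p,P)])-u).ravel()
    r=least_squares(f,p0,loss='soft_l1'); print(r.x.round(4),f(r.x).reshape(-1,2).round(1).tolist()); return r.x
SP=np.array([[-182,50,12],[-182,-50,12],[168,50,12],[150,-32,52],[150,32,52],[-165,0,47],[70,-28.5,20],[70,28.5,20],[41,-34,46],[41,34,46],[-107,-34,46],[-107,34,46]])
SU=crop([[717,373],[745,182],[33,262],[92,75],[72,218],[722,253],[247,131],[228,242],[308,118],[285,252],[612,168],[592,300]],4.444,[305,145])
BP=np.array([[-22,45,44],[22,45,44],[22,-45,44],[-22,-45,44]])
BU=crop([[253,292],[315,222],[475,352],[408,428]],5,[150,170])
ps=fit(SP,SU,[.53,.03,1.5]); 
pb=fit(BP,BU,[.43,.39,.7])
E
python3 - <<'E'
from fit import *
im=s['img'].copy()
for p,P,col in((ps,np.vstack([SP,[[5,0,92]]]),(255,0,0)),(pb,np.vstack([BP,[[0,-55,22]]]),(0,0,255))):
    for q in T(p,P): 
        u=proj(s,q); cv2.circle(im,tuple(int(round(x)) for x in u),1,col,-1)
im=cv2.resize(im[180:380,250:440],(570,600),interpolation=cv2.INTER_CUBIC)
cv2.imwrite('pics/ov.png',im[:,:,::-1])
print('trip',T(ps,[-165,0,47]),'handle',T(ps,[5,0,74]),'cradle',T(ps,[105,0,12]))
o=telemetry.get_obs(); M=R.from_quat(np.roll(o['tool_rot'],-1)).as_matrix()
print('yaw tool x',np.degrees(np.arctan2(M[1,0],M[0,0])),'setter yaw',np.degrees(ps[2]),'block yaw',np.degrees(pb[2]),o['eef_pos'])
E
```

```text
[0.5326 0.0311 1.3916] [[0.8, -0.1], [-0.1, -0.4], [-1.4, -1.2], [-0.3, 1.4], [-0.7, -2.4], [-0.0, 0.1], [-0.3, 0.8], [0.0, 0.4], [0.7, -0.1], [1.1, -0.1], [-0.1, -0.1], [0.3, 0.5]]
[ 0.4381  0.394  -0.7067] [[-0.8, 0.6], [0.6, -0.9], [0.2, -0.2], [-0.1, 0.3]]
trip [[ 0.50322466 -0.1312597   0.047     ]] handle [[0.53352658 0.03601789 0.074     ]] cradle [[0.55135124 0.13441648 0.012     ]]
yaw tool x 160.70121904667326 setter yaw 79.73235361682919 block yaw -40.48888103079271 [0.22306426 0.63706713 0.23127208]
```

View pics/ov.png

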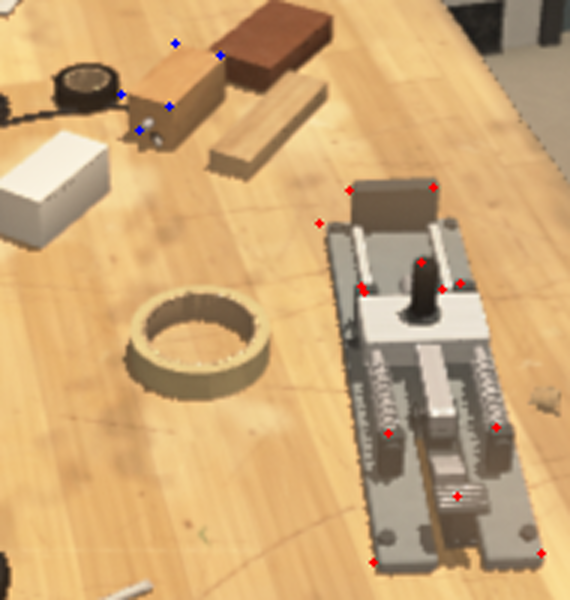

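```bash
cat >> fit.py <<'E'
def fit2(P,u,P2,u2,p0):
    f=lambda p:np.r_[(np.array([proj(t,q) for q in T(p,P)])-u).ravel(),(np.array([proj(s,q) for q in T(p,P2)])-u2).ravel()]
    r=least_squares(f,p0,loss='soft_l1'); print(r.x.round(4),f(r.x).reshape(-1,2).round(1)[len(P):].tolist()); return r.x
S2=np.array([[-182,50,12],[-182,-50,12],[168,50,12],[165,-32,52],[165,32,52],[-165,0,47],[5,0,92]])
ps=fit2(SP,SU,S2,crop([[374,568],[546,562],[328,226],[436,180],[355,183],[463,494],[424,260]],3,[250,180]),ps)
pb=fit2(BP,BU,BP,crop([[178,46],[225,58],[172,107],[129,95]],3,[250,180]),pb)
E
cat >> h.py <<'E'
def go(x,y,z,yaw):
    o=telemetry.get_obs(); M=R.from_quat(np.roll(o['tool_rot'],-1)).as_matrix()
    dz=(np.degrees(np.arctan2(M[1,0],M[0,0]))-yaw+180)%360-180
    print('delta mm',(M.T@(np.array([x,y,z])-o['eef_pos'])*1000).round(1),'rotz',round(dz,1),'tilt',M[:,2].round(4))
E
python3 - <<'E'
from fit import *
y=np.degrees(ps[2]);print('setter yaw',y,'block yaw',np.degrees(pb[2]))
h=T(ps,[5,0,0])[0];go(h[0],h[1],.12,y+90)
E
```

```text
[0.5326 0.0311 1.3916] [[0.8, -0.1], [-0.1, -0.4], [-1.4, -1.2], [-0.3, 1.4], [-0.7, -2.4], [-0.0, 0.1], [-0.3, 0.8], [0.0, 0.4], [0.7, -0.1], [1.1, -0.1], [-0.1, -0.1], [0.3, 0.5]]
[ 0.4381  0.394  -0.7067] [[-0.8, 0.6], [0.6, -0.9], [0.2, -0.2], [-0.1, 0.3]]
[0.5339 0.0302 1.388 ] [[0.1, -2.1], [-1.4, -2.2], [-1.7, -1.3], [-0.6, -1.1], [-2.2, -1.2], [-1.9, 0.5], [-0.4, 1.1]]
[ 0.4396  0.3932 -0.7082] [[-0.4, -0.5], [-0.8, -0.7], [-0.5, -0.2], [-2.0, -0.4]]
setter yaw 79.5280083280335 block yaw -40.5746686955942
delta mm [-493.2 -465.1  111.3] rotz -8.8 tilt [-0.  0. -1.]
```

```bash
r='{"delta_rot":[0,0,-8.8],"xyz":[-0.493,-0.465,0.08],"fingers":-1}'; python3 -m crank '[{"delta_rot":[0,0,-8.8],"xyz":[-0.493,-0.465,0.080],"fingers":-1},{"delta_rot":[0,0,-8.8],"xyz":[-0.493,-0.465,0.080],"fingers":-1},{"delta_rot":[0,0,-8.8],"xyz":[-0.493,-0.465,0.080],"fingers":-1},{"delta_rot":[0,0,-8.8],"xyz":[-0.493,-0.465,0.080],"fingers":-1},{"delta_rot":[0,0,-8.8],"xyz":[-0.493,-0.465,0.080],"fingers":-1},{"delta_rot":[0,0,-8.8],"xyz":[-0.493,-0.465,0.080],"fingers":-1},{"delta_rot":[0,0,-8.8],"xyz":[-0.493,-0.465,0.080],"fingers":-1},{"delta_rot":[0,0,-8.8],"xyz":[-0.493,-0.465,0.080],"fingers":-1},{"delta_rot":[0,0,-8.8],"xyz":[-0.493,-0.465,0.080],"fingers":-1},{"delta_rot":[0,0,-8.8],"xyz":[-0.493,-0.465,0.080],"fingers":-1}]'; python3 -c "
from h import *
go(.5348,.0351,.15,169.5)"
```

```text
t: 2.65
eef_pos: [0.4522, 0.1945, 0.1729]
tool_rot: [0.0, 0.091, 0.996, 0.0]
contact_force: [1.2, 0.6, 0.5]
gripper_width: 1.001
grasp_force: 0.0
delta mm [-110.2 -141.7   22.9] rotz 0.0 tilt [ 9.e-04  7.e-04 -1.e+00]
```

```bash
python3 -m crank '[{"delta_rot":[0,0,0],"xyz":[-0.110,-0.142,0.023],"fingers":-1},{"delta_rot":[0,0,0],"xyz":[-0.110,-0.142,0.023],"fingers":-1},{"delta_rot":[0,0,0],"xyz":[-0.110,-0.142,0.023],"fingers":-1},{"delta_rot":[0,0,0],"xyz":[-0.110,-0.142,0.023],"fingers":-1},{"delta_rot":[0,0,0],"xyz":[-0.110,-0.142,0.023],"fingers":-1},{"delta_rot":[0,0,0],"xyz":[-0.110,-0.142,0.023],"fingers":-1}]'
python3 - <<'E'
from h import *
go(.5348,.0351,.057,169.5)
s=viewer.read_camera('side');t=viewer.read_camera('top')
o=telemetry.get_obs()
a=cv2.resize(s['img'][200:380,310:460],(500,600),interpolation=cv2.INTER_CUBIC)
for n in('side','top'):
  for k in ('handle',):print(n,search_frame(n,k)[:1], proj(s if n=='side' else t,[.5348,.0351,.083]),proj(s if n=='side' else t,o['eef_pos']))
cv2.imwrite('pics/g1.png',a[:,:,::-1])
E
```

```text
t: 3.25
eef_pos: [0.5337, 0.036, 0.1496]
tool_rot: [-0.0, 0.092, 0.996, 0.0]
contact_force: [-0.4, 0.6, -0.1]
gripper_width: 1.001
grasp_force: 0.0
delta mm [-1.2 -0.7 92.6] rotz -0.1 tilt [-2.e-04  1.e-04 -1.e+00]
side [{'pixel': [396.2, 287.8], 'score': 0.84}] [390.35847161 271.09121534] [390.92872641 242.50385191]
top [{'pixel': [389.8, 190.6], 'score': 0.9}] [391.99308996 183.4978187 ] [396.27779428 174.65713448]
```

View pics/g1.png

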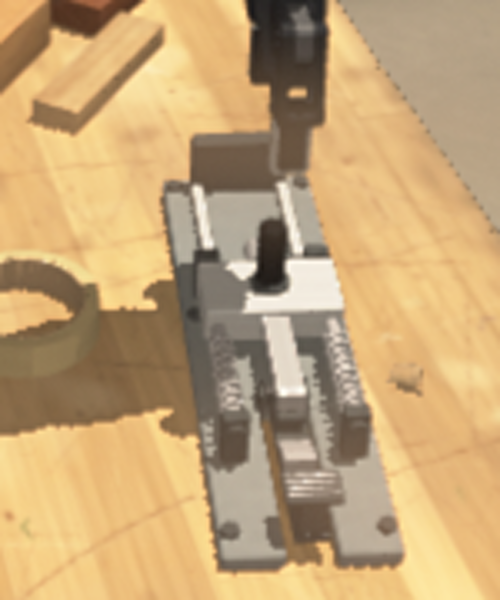

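The handle stands at crop (271,222–290), which matches the fit. The near finger hangs at crop (292,150), slightly to the right, so I'll check that numerically.

Run:
```python
from h import *
s=viewer.read_camera('side');o=telemetry.get_obs()
M=R.from_quat(np.roll(o['tool_rot'],-1)).as_matrix()
for d in((0,-.043,-.013),(0,-.05,-.013),(.011,-.05,-.013),(-.011,-.05,-.013),(0,.043,-.013)):
    print(d,((proj(s,np.array(o['eef_pos'])+M@np.array(d))-[310,200])*3.333).round())
```

```text
(0, -0.043, -0.013) [281. 166.]
(0, -0.05, -0.013) [283. 173.]
(0.011, -0.05, -0.013) [263. 174.]
(-0.011, -0.05, -0.013) [303. 172.]
(0, 0.043, -0.013) [261.  82.]
```

```bash
python3 -m crank '[{"delta_rot":[0,0,0],"xyz":[0,-0.001,0.045],"fingers":-1},{"delta_rot":[0,0,0],"xyz":[0,-0.001,0.080],"fingers":-1},{"delta_rot":[0,0,0],"xyz":[0,-0.001,0.093],"fingers":-1},{"delta_rot":[0,0,0],"xyz":[0,-0.001,0.093],"fingers":0.5},{"delta_rot":[0,0,0],"xyz":[0,-0.001,0.093],"fingers":1},{"delta_rot":[0,0,0],"xyz":[0,-0.001,0.093],"fingers":1},{"delta_rot":[0,0,0],"xyz":[0,-0.001,0.093],"fingers":1},{"delta_rot":[0,0,0],"xyz":[0,-0.001,0.093],"fingers":1},{"delta_rot":[0,0,0],"xyz":[0,-0.001,0.093],"fingers":1}]' 60; python3 -c "
from h import *
go(.5348,.0351,.057,169.5)"
```

```text
t: 4.4
eef_pos: [0.5343, 0.0357, 0.058]
tool_rot: [0.001, 0.092, 0.996, 0.0]
contact_force: [-0.7, 0.1, 6.9]
gripper_width: 0.192
grasp_force: 58.3
delta mm [-0.6 -0.5  1. ] rotz -0.0 tilt [ 1.9e-03  7.0e-04 -1.0e+00]
```

```bash
python3 -m crank '[{"delta_rot":[0,0,0],"xyz":[0,-0.007,0],"fingers":1},{"delta_rot":[0,0,0],"xyz":[0,-0.015,0],"fingers":1},{"delta_rot":[0,0,0],"xyz":[0,-0.023,0],"fingers":1},{"delta_rot":[0,0,0],"xyz":[0,-0.031,0],"fingers":1},{"delta_rot":[0,0,0],"xyz":[0,-0.039,0],"fingers":1},{"delta_rot":[0,0,0],"xyz":[0,-0.045,0],"fingers":1},{"delta_rot":[0,0,0],"xyz":[0,-0.049,0],"fingers":1},{"delta_rot":[0,0,0],"xyz":[0,-0.049,0],"fingers":1},{"delta_rot":[0,0,0],"xyz":[0,-0.049,0],"fingers":1}]'
```

```text
t: 5.3
eef_pos: [0.5264, -0.0075, 0.058]
tool_rot: [0.001, 0.09, 0.996, 0.003]
contact_force: [0.2, 12.6, 4.7]
gripper_width: 0.194
grasp_force: 58.8
```

```bash
python3 -m crank '[{"delta_rot":[0,0,0],"xyz":[0,-0.003,0],"fingers":1},{"delta_rot":[0,0,0],"xyz":[0,-0.005,0],"fingers":1},{"delta_rot":[0,0,0],"xyz":[0,-0.005,0],"fingers":1}]'
```

```text
t: 5.6
eef_pos: [0.5257, -0.0119, 0.058]
tool_rot: [0.002, 0.089, 0.996, 0.003]
contact_force: [1.8, 15.4, 3.4]
gripper_width: 0.195
grasp_force: 58.8
```

```bash
python3 -m crank '[{"delta_rot":[0,0,0],"xyz":[0,-0.001,0],"fingers":1},{"delta_rot":[0,0,0],"xyz":[0,-0.001,0],"fingers":1},{"delta_rot":[0,0,0],"xyz":[0,0.004,0],"fingers":1},{"delta_rot":[0,0,0],"xyz":[0,0.006,0],"fingers":1},{"delta_rot":[0,0,0],"xyz":[0,0.006,0],"fingers":1}]'
```

```text
t: 6.1
eef_pos: [0.5262, -0.0085, 0.058]
tool_rot: [0.001, 0.09, 0.996, 0.002]
contact_force: [-0.4, 7.8, 5.2]
gripper_width: 0.196
grasp_force: 59.3
```

The force has dropped with the striker at about 45 mm, so the sear is holding. I'll open and lift.

```bash
python3 -m crank '[{"delta_rot":[0,0,0],"xyz":[0,0.003,0],"fingers":0.5},{"delta_rot":[0,0,0],"xyz":[0,0.003,0],"fingers":-0.5},{"delta_rot":[0,0,0],"xyz":[0,0.003,0],"fingers":-1},{"delta_rot":[0,0,0],"xyz":[0,0.003,0],"fingers":-1},{"delta_rot":[0,0,0],"xyz":[0,0.003,-0.03],"fingers":-1},{"delta_rot":[0,0,0],"xyz":[0,0.003,-0.08],"fingers":-1},{"delta_rot":[0,0,0],"xyz":[0,0.003,-0.12],"fingers":-1},{"delta_rot":[0,0,0],"xyz":[0,0.003,-0.12],"fingers":-1}]'
python3 - <<'E'
from h import *
s=viewer.read_camera('side');t=viewer.read_camera('top')
for n in('side','top'): print(n,[(q['pixel'],q['score']) for q in search_frame(n,'handle')[:1]])
go(.4396,.3932,.17,49.4)
E
```

```text
t: 6.9
eef_pos: [0.5288, -0.0092, 0.1821]
tool_rot: [0.005, 0.092, 0.996, 0.001]
contact_force: [-0.2, -0.8, -0.3]
gripper_width: 1.002
grasp_force: 0.0
side [([402.6, 346.7], 0.71)]
top [([409.1, 192.5], 0.81)]
delta mm [156.7 379.9   5.8] rotz 120.1 tilt [-2.e-03 -2.e-04 -1.e+00]
```

```bash
python3 -m crank '[{"delta_rot":[0,0,120],"xyz":[0.157,0.38,0.006],"fingers":-1},{"delta_rot":[0,0,120],"xyz":[0.157,0.38,0.006],"fingers":-1},{"delta_rot":[0,0,120],"xyz":[0.157,0.38,0.006],"fingers":-1},{"delta_rot":[0,0,120],"xyz":[0.157,0.38,0.006],"fingers":-1},{"delta_rot":[0,0,120],"xyz":[0.157,0.38,0.006],"fingers":-1},{"delta_rot":[0,0,120],"xyz":[0.157,0.38,0.006],"fingers":-1},{"delta_rot":[0,0,120],"xyz":[0.157,0.38,0.006],"fingers":-1},{"delta_rot":[0,0,120],"xyz":[0.157,0.38,0.006],"fingers":-1},{"delta_rot":[0,0,120],"xyz":[0.157,0.38,0.006],"fingers":-1},{"delta_rot":[0,0,120],"xyz":[0.157,0.38,0.006],"fingers":-1}]'
python3 - <<'E'
from h import *
go(.4396,.3932,.12,49.4)
E
```

```text
t: 8.1
eef_pos: [0.4362, 0.3998, 0.1683]
tool_rot: [-0.001, 0.718, 0.696, -0.001]
contact_force: [-0.2, 0.8, 0.1]
gripper_width: 1.0
grasp_force: 0.0
delta mm [-6.5  3.7 48.3] rotz 38.8 tilt [-2.8e-03 -1.0e-04 -1.0e+00]
```

```bash
python3 -m crank '[{"delta_rot":[0,0,39],"xyz":[-0.003,0.002,0.02],"fingers":-0.5},{"delta_rot":[0,0,39],"xyz":[-0.003,0.002,0.045],"fingers":-0.5},{"delta_rot":[0,0,39],"xyz":[-0.003,0.002,0.045],"fingers":-0.5},{"delta_rot":[0,0,39],"xyz":[-0.003,0.002,0.045],"fingers":-0.5},{"delta_rot":[0,0,39],"xyz":[-0.003,0.002,0.045],"fingers":-0.5},{"delta_rot":[0,0,39],"xyz":[-0.003,0.002,0.045],"fingers":-0.5},{"delta_rot":[0,0,39],"xyz":[-0.003,0.002,0.045],"fingers":-0.5}]'
python3 - <<'E'
from h import *
go(.4396,.3932,.075,49.4)
s=viewer.read_camera('side')
a=cv2.resize(s['img'][130:260,250:400],(690,598),interpolation=cv2.INTER_CUBIC)
cv2.imwrite('pics/g2.png',a[:,:,::-1])
E
```

```text
t: 8.8
eef_pos: [0.4415, 0.3898, 0.1245]
tool_rot: [0.001, 0.909, 0.416, -0.001]
contact_force: [0.2, -0.2, 0.7]
gripper_width: 0.749
grasp_force: 0.0
delta mm [ 1.4 -3.7 49.5] rotz -0.2 tilt [-0.0011 -0.002  -1.    ]
```

View pics/g2.png

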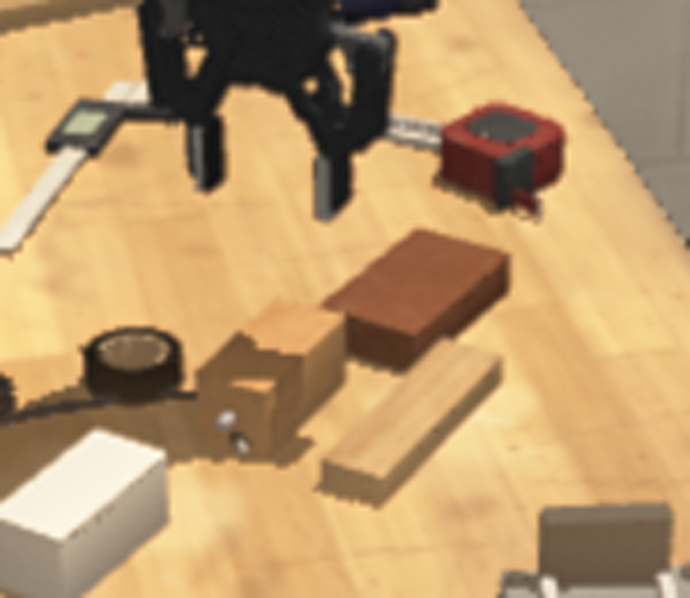

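The fingers straddle the block squarely, with their midpoint at crop (270,195) over the block top at (272,345). The strip and tape stand clear, so I'll descend and grip.

```bash
python3 -m crank '[{"delta_rot":[0,0,0],"xyz":[0.001,-0.003,0.04],"fingers":-0.5},{"delta_rot":[0,0,0],"xyz":[0.001,-0.003,0.075],"fingers":-0.5},{"delta_rot":[0,0,0],"xyz":[0.001,-0.003,0.095],"fingers":-0.5},{"delta_rot":[0,0,0],"xyz":[0.001,-0.003,0.106],"fingers":-0.5},{"delta_rot":[0,0,0],"xyz":[0.001,-0.003,0.106],"fingers":-0.5},{"delta_rot":[0,0,0],"xyz":[0.001,-0.003,0.106],"fingers":0.3},{"delta_rot":[0,0,0],"xyz":[0.001,-0.003,0.106],"fingers":0.5},{"delta_rot":[0,0,0],"xyz":[0.001,-0.003,0.106],"fingers":0.5},{"delta_rot":[0,0,0],"xyz":[0.001,-0.003,0.106],"fingers":0.5}]' 50
python3 - <<'E'
from h import *
print(telemetry.get_obs()['grasp_force'])
go(.4396,.3932,.018,49.4)
E
```

```text
t: 9.75
eef_pos: [0.4413, 0.3938, 0.0211]
tool_rot: [-0.001, 0.91, 0.415, 0.001]
contact_force: [-0.6, -0.9, 6.4]
gripper_width: 0.503
grasp_force: 53.2
53.164358139038086
delta mm [-1.6 -0.9  3.1] rotz -0.3 tilt [ 0.0017  0.0019 -1.    ]
```

```bash
python3 -m crank '[{"delta_rot":[0,0,0],"xyz":[0,0,-0.03],"fingers":0.5},{"delta_rot":[0,0,0],"xyz":[0,0,-0.07],"fingers":0.5},{"delta_rot":[0,0,0],"xyz":[0,0,-0.1],"fingers":0.5},{"delta_rot":[0,0,0],"xyz":[0,0,-0.1],"fingers":0.5}]'
python3 - <<'E'
from fit import *
c=T(ps,[102,0,0])[0];print(c)
go(c[0],c[1],.115,np.degrees(ps[2])); print(telemetry.get_obs()['gripper_width'])
E
```

```text
t: 10.15
eef_pos: [0.4427, 0.395, 0.1241]
tool_rot: [-0.002, 0.91, 0.415, 0.004]
contact_force: [0.0, 0.2, -1.2]
gripper_width: 0.503
grasp_force: 52.4
[0.5326 0.0311 1.3916] [[0.8, -0.1], [-0.1, -0.4], [-1.4, -1.2], [-0.3, 1.4], [-0.7, -2.4], [-0.0, 0.1], [-0.3, 0.8], [0.0, 0.4], [0.7, -0.1], [1.1, -0.1], [-0.1, -0.1], [0.3, 0.5]]
[ 0.4381  0.394  -0.7067] [[-0.8, 0.6], [0.6, -0.9], [0.2, -0.2], [-0.1, 0.3]]
[0.5339 0.0302 1.388 ] [[0.1, -2.1], [-1.4, -2.2], [-1.7, -1.3], [-0.6, -1.1], [-2.2, -1.2], [-1.9, 0.5], [-0.4, 1.1]]
[ 0.4396  0.3932 -0.7082] [[-0.4, -0.5], [-0.8, -0.7], [-0.5, -0.2], [-2.0, -0.4]]
[0.5524746  0.13050036 0.        ]
delta mm [-125.2  257.1    4.8] rotz -30.4 tilt [ 3.0e-04  1.2e-03 -1.0e+00]
0.5030303227757856
```

```bash
python3 -m crank '[{"delta_rot":[0,0,-30.4],"xyz":[-0.125,0.257,0],"fingers":0.5},{"delta_rot":[0,0,-30.4],"xyz":[-0.125,0.257,0],"fingers":0.5},{"delta_rot":[0,0,-30.4],"xyz":[-0.125,0.257,0],"fingers":0.5},{"delta_rot":[0,0,-30.4],"xyz":[-0.125,0.257,0],"fingers":0.5},{"delta_rot":[0,0,-30.4],"xyz":[-0.125,0.257,0],"fingers":0.5},{"delta_rot":[0,0,-30.4],"xyz":[-0.125,0.257,0],"fingers":0.5},{"delta_rot":[0,0,-30.4],"xyz":[-0.125,0.257,0.02],"fingers":0.5},{"delta_rot":[0,0,-30.4],"xyz":[-0.125,0.257,0.035],"fingers":0.5},{"delta_rot":[0,0,-30.4],"xyz":[-0.125,0.257,0.035],"fingers":0.5},{"delta_rot":[0,0,-30.4],"xyz":[-0.125,0.257,0.035],"fingers":0.5}]'
python3 - <<'E'
from h import *
go(.5525,.1305,.09,79.5)
s=viewer.read_camera('side');t=viewer.read_camera('top')
a=cv2.resize(s['img'][210:350,330:450],(514,600),interpolation=cv2.INTER_CUBIC)
b=cv2.resize(t['img'][130:240,300:440],(760,597),interpolation=cv2.INTER_CUBIC)
cv2.imwrite('pics/c_s.png',a[:,:,::-1]);cv2.imwrite('pics/c_t.png',b[:,:,::-1])
E
```

```text
t: 11.25
eef_pos: [0.5515, 0.1315, 0.0836]
tool_rot: [-0.001, 0.768, 0.64, -0.001]
contact_force: [-0.0, 0.7, -1.4]
gripper_width: 0.508
grasp_force: 52.3
delta mm [-0.8  1.2 -6.4] rotz 0.1 tilt [-2.5e-03 -4.0e-04 -1.0e+00]
```

View pics/c_s.png

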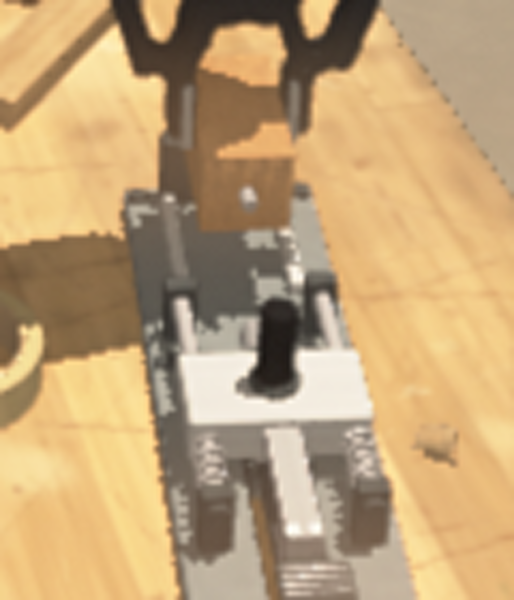

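```bash
python3 - <<'E' | tail -12
from fit import *
o=telemetry.get_obs();e=np.array(o['eef_pos']);yaw=np.radians(79.4)
pr=lambda Q:((np.array([proj(s,q) for q in Q])-[330,210]+.5)*4.283-.5).round().tolist()
print('brackets 41+-34,46 / base 168,50',pr(T(ps,[[41,34,46],[41,-34,46],[168,50,12],[-40,0,92],[36,34,46],[36,-34,46]])))
b=[e[0],e[1],yaw]; Z=(e[2]-.0211)*1000
for d in(0,5):print('block',pr(T(b,[[-0+d-45,22,Z],[d-45,-22,Z],[d-55,0,Z+22],[d-45,22,Z+44],[d-45,-22,Z+44]])))
print('mm per crop px',1/(proj(s,T(ps,[41,-34,46])[0])-proj(s,T(ps,[41,34,46])[0]))[0]*68/4.283)
E
```

```text
[0.5326 0.0311 1.3916] [[0.8, -0.1], [-0.1, -0.4], [-1.4, -1.2], [-0.3, 1.4], [-0.7, -2.4], [-0.0, 0.1], [-0.3, 0.8], [0.0, 0.4], [0.7, -0.1], [1.1, -0.1], [-0.1, -0.1], [0.3, 0.5]]
[ 0.4381  0.394  -0.7067] [[-0.8, 0.6], [0.6, -0.9], [0.2, -0.2], [-0.1, 0.3]]
[0.5339 0.0302 1.388 ] [[0.1, -2.1], [-1.4, -2.2], [-1.7, -1.3], [-0.6, -1.1], [-2.2, -1.2], [-1.9, 0.5], [-0.4, 1.1]]
[ 0.4396  0.3932 -0.7082] [[-0.4, -0.5], [-0.8, -0.7], [-0.5, -0.2], [-2.0, -0.4]]
brackets 41+-34,46 / base 168,50 [[176.0, 282.0], [317.0, 277.0], [118.0, 189.0], [275.0, 308.0], [177.0, 289.0], [318.0, 284.0]]
block [[199.0, 230.0], [290.0, 227.0], [249.0, 204.0], [202.0, 155.0], [295.0, 152.0]]
block [[197.0, 224.0], [288.0, 221.0], [248.0, 198.0], [201.0, 149.0], [293.0, 146.0]]
mm per crop px 0.4828157902394047
```

View pics/c_t.png

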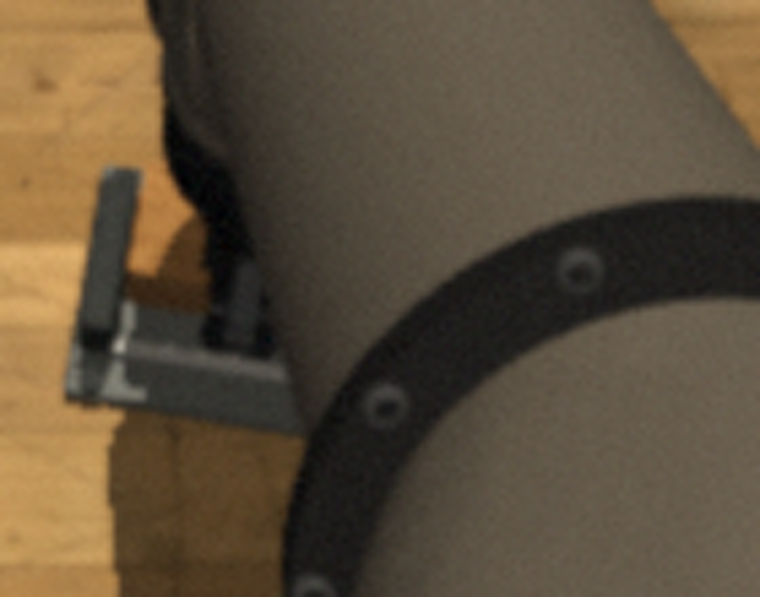

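The side view shows the block over the cradle with the dowel facing the striker at crop (249,196). The top view is mostly hidden by the arm, with the stop at (105,255). To get the lateral offset, I'll measure the rails in the first, unobstructed side picture.

```bash
python3 - <<'E' | tail -3
from fit import *
im=cv2.cvtColor(cv2.imread('pics/side0.png'),cv2.COLOR_BGR2GRAY).astype(float)
for y in(28.5,-28.5):
    r=[]
    for x in range(80,142,5):
        u=proj(s,T(ps,[x,y,20])[0]); k=np.arange(-7,7.1,.25)
        v=np.array([cv2.getRectSubPix(im.astype(np.float32),(1,1),(float(u[0]+j),float(u[1])))[0,0] for j in k])
        w=np.clip(v-(np.median(v)+v.max())/2,0,None); r.append((w*k).sum()/w.sum())
    print(y,np.round(r,1))
print('mm/px',68/(proj(s,T(ps,[105,-34,20])[0])-proj(s,T(ps,[105,34,20])[0]))[0])
E
```

```text
28.5 [1.2 1.3 1.2 1.  1.  1.  1.  1.1 1.  1.2 1.1 1.1 0.9]
-28.5 [1.2 1.1 1.2 1.1 1.2 1.2 1.  1.1 1.1 1.  1.1 1.1 1.2]
mm/px 2.1815469201259288
```

```bash
python3 -m crank '[{"delta_rot":[0,0,0.1],"xyz":[-0.003,0.003,0.01],"fingers":0.5},{"delta_rot":[0,0,0.1],"xyz":[-0.003,0.003,0.025],"fingers":0.5},{"delta_rot":[0,0,0.1],"xyz":[-0.003,0.003,0.035],"fingers":0.5},{"delta_rot":[0,0,0.1],"xyz":[-0.003,0.003,0.038],"fingers":0.5},{"delta_rot":[0,0,0.1],"xyz":[-0.003,0.003,0.038],"fingers":0.5},{"delta_rot":[0,0,0.1],"xyz":[-0.003,0.003,0.038],"fingers":0.5}]'
python3 - <<'E'
from h import *
p=np.array([.5339,.0302]);u=np.array([np.cos(1.388),np.sin(1.388)])
d=p+100*u/1000+np.array([.0024,-.0004]);go(d[0],d[1],.034,79.5)
s=viewer.read_camera('side')
a=cv2.resize(s['img'][230:320,350:440],(600,600),interpolation=cv2.INTER_CUBIC)
cv2.imwrite('pics/c2.png',a[:,:,::-1])
E
```

```text
t: 12.15
eef_pos: [0.5552, 0.1267, 0.0466]
tool_rot: [0.0, 0.77, 0.638, -0.0]
contact_force: [0.6, 0.1, -0.9]
gripper_width: 0.503
grasp_force: 52.3
delta mm [ 1.3 -0.9 12.6] rotz -0.2 tilt [-0.e+00 -1.e-04 -1.e+00]
```

View pics/c2.png

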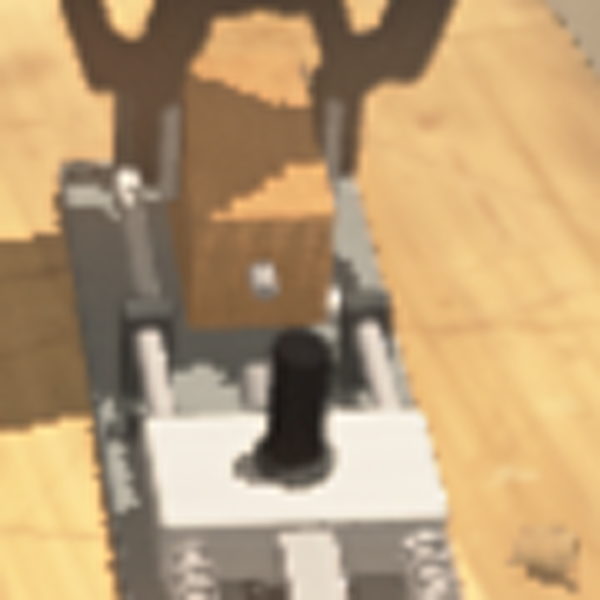

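```bash
python3 - <<'E' | tail -3
from fit import *
e=telemetry.get_obs()['eef_pos']
pr=lambda Q:((np.array([proj(s,q) for q in Q])-[350,230]+.5)*6.667-.5).round().tolist()
Z=(e[2]-.0211)*1000
print('aligned w/ setter (raw ps; +7.3 for rails)',pr(T(ps,[[55,22,Z],[55,-22,Z],[45,0,Z+22]])),'rails',pr(T(ps,[[70,28.5,20],[70,-28.5,20],[100,28.5,20]])))
print('from TCP',pr(T([e[0],e[1],1.388],[[-45,22,Z],[-45,-22,Z],[-55,0,Z+22]])))
E
```

```text
[ 0.4396  0.3932 -0.7082] [[-0.4, -0.5], [-0.8, -0.7], [-0.5, -0.2], [-2.0, -0.4]]
aligned w/ setter (raw ps; +7.3 for rails) [[172.0, 328.0], [311.0, 323.0], [249.0, 289.0]] rails [[146.0, 315.0], [324.0, 309.0], [136.0, 259.0]]
from TCP [[184.0, 330.0], [323.0, 325.0], [261.0, 291.0]]
```

```bash
python3 - <<'E' | tail -16
from fit import *
e=telemetry.get_obs()['eef_pos'];Z=(e[2]-.0211)*1000
g=s['img'].astype(int)
def pp(z): return [proj(s,T(ps,[55,y,z])[0]) for y in(22,-22)]
for z in (Z+6,Z+10,Z+14):
    a,b=pp(z); print('pred',a.round(1),b.round(1))
for r in (274,276,278): print(r,'L',g[r,372:384].tolist(),'\n   R',g[r,393:406].tolist())
E
```

```text
[0.5326 0.0311 1.3916] [[0.8, -0.1], [-0.1, -0.4], [-1.4, -1.2], [-0.3, 1.4], [-0.7, -2.4], [-0.0, 0.1], [-0.3, 0.8], [0.0, 0.4], [0.7, -0.1], [1.1, -0.1], [-0.1, -0.1], [0.3, 0.5]]
[ 0.4381  0.394  -0.7067] [[-0.8, 0.6], [0.6, -0.9], [0.2, -0.2], [-0.1, 0.3]]
[0.5339 0.0302 1.388 ] [[0.1, -2.1], [-1.4, -2.2], [-1.7, -1.3], [-0.6, -1.1], [-2.2, -1.2], [-1.9, 0.5], [-0.4, 1.1]]
[ 0.4396  0.3932 -0.7082] [[-0.4, -0.5], [-0.8, -0.7], [-0.5, -0.2], [-2.0, -0.4]]
pred [375.5 276.6] [396.4 275.8]
pred [375.6 275. ] [396.6 274.3]
pred [375.6 273.5] [396.7 272.8]
274 L [[115, 107, 98], [117, 110, 101], [100, 94, 85], [97, 91, 82], [97, 89, 78], [107, 87, 67], [123, 91, 60], [138, 101, 66], [136, 99, 63], [137, 100, 64], [137, 101, 66], [135, 99, 64]] 
   R [[135, 99, 64], [133, 97, 63], [133, 98, 64], [134, 99, 65], [135, 99, 65], [151, 117, 85], [205, 184, 162], [240, 234, 222], [118, 112, 104], [108, 103, 94], [111, 107, 97], [114, 109, 99], [114, 108, 98]]
276 L [[107, 102, 93], [105, 100, 91], [104, 99, 91], [98, 93, 85], [87, 82, 74], [100, 87, 75], [120, 89, 59], [134, 98, 62], [133, 97, 63], [132, 96, 62], [133, 98, 63], [134, 98, 64]] 
   R [[131, 96, 62], [132, 97, 63], [133, 98, 65], [131, 97, 63], [132, 97, 64], [141, 111, 81], [169, 149, 128], [170, 160, 145], [83, 77, 69], [84, 78, 71], [88, 82, 75], [85, 79, 71], [79, 74, 66]]
278 L [[76, 69, 64], [70, 65, 58], [64, 59, 53], [71, 66, 59], [86, 82, 74], [97, 89, 78], [110, 90, 68], [125, 95, 65], [127, 95, 65], [128, 97, 67], [128, 97, 67], [127, 95, 66]] 
   R [[117, 87, 62], [112, 87, 64], [118, 94, 69], [132, 108, 83], [135, 114, 93], [143, 127, 107], [140, 130, 116], [112, 105, 96], [65, 60, 53], [66, 61, 54], [90, 83, 76], [142, 133, 122], [169, 157, 146]]
```

The block sits about 1.5 mm too far right, so I'll correct that and lower it gently.

```bash
python3 -m crank '[{"delta_rot":[0,0,0],"xyz":[0,-0.0015,0],"fingers":0.5},{"delta_rot":[0,0,0],"xyz":[0,-0.0015,0.003],"fingers":0.5},{"delta_rot":[0,0,0],"xyz":[0,-0.0015,0.006],"fingers":0.5},{"delta_rot":[0,0,0],"xyz":[0,-0.0015,0.009],"fingers":0.5},{"delta_rot":[0,0,0],"xyz":[0,-0.0015,0.010],"fingers":0.5},{"delta_rot":[0,0,0],"xyz":[0,-0.0015,0.010],"fingers":0.5}]'
```

```text
t: 13.0
eef_pos: [0.5534, 0.127, 0.0364]
tool_rot: [-0.0, 0.77, 0.638, -0.0]
contact_force: [0.1, -0.1, -1.5]
gripper_width: 0.507
grasp_force: 52.3
```

```bash
python3 -m crank '[{"delta_rot":[0,0,0],"xyz":[0,0,0.002],"fingers":0.5},{"delta_rot":[0,0,0],"xyz":[0,0,0.003],"fingers":0.5},{"delta_rot":[0,0,0],"xyz":[0.002,0,0.003],"fingers":0.5},{"delta_rot":[0,0,0],"xyz":[0.004,0,0.003],"fingers":0.5},{"delta_rot":[0,0,0],"xyz":[0.004,0,0.003],"fingers":0.5}]'
```

```text
t: 13.5
eef_pos: [0.5545, 0.1316, 0.0337]
tool_rot: [-0.0, 0.769, 0.639, 0.0]
contact_force: [-0.6, 0.1, -1.5]
gripper_width: 0.503
grasp_force: 52.3
```

```bash
python3 -m crank '[{"delta_rot":[0,0,0],"xyz":[0.0015,0,0.001],"fingers":0.5},{"delta_rot":[0,0,0],"xyz":[0.003,0,0.001],"fingers":0.5},{"delta_rot":[0,0,0],"xyz":[0.003,0,0.001],"fingers":0.5}]'; python3 -m crank '[{"delta_rot":[0,0,0],"xyz":[0.001,0,0],"fingers":0.5},{"delta_rot":[0,0,0],"xyz":[0.002,0,0],"fingers":0.5},{"delta_rot":[0,0,0],"xyz":[0.002,0,0],"fingers":0.5}]'
```

```text
t: 13.8
eef_pos: [0.5552, 0.1335, 0.0331]
tool_rot: [0.0, 0.77, 0.638, 0.0]
contact_force: [-1.4, -2.1, 4.2]
gripper_width: 0.503
grasp_force: 53.0
t: 14.1
eef_pos: [0.5554, 0.134, 0.0331]
tool_rot: [0.001, 0.77, 0.638, -0.001]
contact_force: [-2.1, -6.0, 7.1]
gripper_width: 0.505
grasp_force: 53.3
```

It has met the stop (−6 N) and the floor. Release and lift.

```bash
python3 -m crank '[{"delta_rot":[0,0,0],"xyz":[0,0,0],"fingers":0.3},{"delta_rot":[0,0,0],"xyz":[0,0,0],"fingers":0},{"delta_rot":[0,0,0],"xyz":[0,0,0],"fingers":-0.4},{"delta_rot":[0,0,0],"xyz":[0,0,0],"fingers":-0.4},{"delta_rot":[0,0,0],"xyz":[0,0,-0.03],"fingers":-0.4},{"delta_rot":[0,0,0],"xyz":[0,0,-0.07],"fingers":-0.4},{"delta_rot":[0,0,0],"xyz":[0,0,-0.12],"fingers":-0.4},{"delta_rot":[0,0,0],"xyz":[0,0,-0.12],"fingers":-0.4}]'
python3 - <<'E' | tail -9
from fit import *
e=telemetry.get_obs()['eef_pos'];print(e)
q=T(ps,[-168,0,0])[0]+[.0024,-.0004,0];go(q[0],q[1],.12,79.5)
for n,c in(('side',s),('top',t)):
    for k in('block','handle','nose'):print(n,k,[(np.round(r['pixel'],1).tolist(),round(r['score'],2)) for r in search_frame(n,k)[:4]])
print(proj(s,T(ps,[105,0,34])[0]))
E
```

```text
t: 14.9
eef_pos: [0.5594, 0.1375, 0.1589]
tool_rot: [0.001, 0.77, 0.639, 0.005]
contact_force: [-0.1, 0.2, -0.4]
gripper_width: 0.697
grasp_force: 0.0
[0.55598569 0.13714296 0.1539395 ]
delta mm [-277.2    0.6   33.3] rotz -0.1 tilt [ 0.0026  0.002  -1.    ]
side block [([384.9, 261.3], 0.96), ([264.6, 240.8], 0.92), ([209.3, 238.9], 0.76)]
side handle [([395.5, 303.3], 0.66)]
side nose [([394.5, 302.2], 0.91)]
top block [([250.4, 358.6], 0.72), ([271.4, 291.3], 0.71), ([337.4, 185.0], 0.57)]
top handle [([348.8, 259.2], 0.57)]
top nose []
[383.07669908 261.3778641 ]
```

```bash
python3 -m crank '[{"delta_rot":[0,0,0],"xyz":[-0.277,0,0],"fingers":1},{"delta_rot":[0,0,0],"xyz":[-0.277,0,0],"fingers":1},{"delta_rot":[0,0,0],"xyz":[-0.277,0,0],"fingers":1},{"delta_rot":[0,0,0],"xyz":[-0.277,0,0],"fingers":1},{"delta_rot":[0,0,0],"xyz":[-0.277,0,0],"fingers":1},{"delta_rot":[0,0,0],"xyz":[-0.277,0,0],"fingers":1},{"delta_rot":[0,0,0],"xyz":[-0.277,0,0.03],"fingers":1},{"delta_rot":[0,0,0],"xyz":[-0.277,0,0.05],"fingers":1},{"delta_rot":[0,0,0],"xyz":[-0.277,0,0.05],"fingers":1}]' 30
python3 - <<'E' | tail -22
from fit import *
q=T(ps,[-168,0,0])[0]+[.0024,-.0004,0];go(q[0],q[1],.049,79.5)
# seated block mask fit in both cameras: (x,y,yaw) in setter frame
V=np.array([[a,b,z] for a in(-45,45) for b in(-22,22) for z in(12,56)])
for n,c in(('top',t),('side',s)):
    for k in ('block','stop_face'):
        for r in cut_out(n,k)[:4]:
            m=r['pixels'];ys,xs=np.nonzero(m);print(n,k,np.round(r['pixel']),round(r['score'],2),len(xs),xs.min(),xs.max(),ys.min(),ys.max())
# brightness profile along the setter axis in the top view over stop/block tops
for y in(-14,0,14):
    l=[]
    for x in range(40,172,4):
        z=56 if x<150 else 52
        u=proj(t,T(ps,[x,y,z])[0]);l.append(int(cv2.getRectSubPix(t['img'],(1,1),(float(u[0]),float(u[1]))).ravel()[0]))
    print(y,l)
E
```

```text
t: 16.2
eef_pos: [0.5017, -0.1361, 0.1]
tool_rot: [-0.002, 0.77, 0.638, -0.002]
contact_force: [-0.4, 0.1, -0.1]
gripper_width: -0.004
grasp_force: 0.0
[0.5326 0.0311 1.3916] [[0.8, -0.1], [-0.1, -0.4], [-1.4, -1.2], [-0.3, 1.4], [-0.7, -2.4], [-0.0, 0.1], [-0.3, 0.8], [0.0, 0.4], [0.7, -0.1], [1.1, -0.1], [-0.1, -0.1], [0.3, 0.5]]
[ 0.4381  0.394  -0.7067] [[-0.8, 0.6], [0.6, -0.9], [0.2, -0.2], [-0.1, 0.3]]
[0.5339 0.0302 1.388 ] [[0.1, -2.1], [-1.4, -2.2], [-1.7, -1.3], [-0.6, -1.1], [-2.2, -1.2], [-1.9, 0.5], [-0.4, 1.1]]
[ 0.4396  0.3932 -0.7082] [[-0.4, -0.5], [-0.8, -0.7], [-0.5, -0.2], [-2.0, -0.4]]
delta mm [ 1.4  1.9 53.5] rotz -0.1 tilt [-1.4e-03 -2.0e-04 -1.0e+00]
top block [252. 356.] 0.9 1071 233 273 332 380
top block [273. 290.] 0.68 1023 252 296 269 312
top block [343. 182.] 0.59 1071 322 368 166 196
top block [465. 203.] 0.46 234 436 472 195 209
top stop_face [403. 198.] 0.91 5633 313 472 161 228
side block [210. 238.] 0.98 1074 185 230 226 255
side block [380. 257.] 0.92 423 374 388 242 277
side block [263. 242.] 0.82 973 248 286 225 261
side stop_face [388. 334.] 0.71 3736 359 431 240 371
-14 [37, 26, 31, 84, 112, 133, 162, 163, 167, 168, 163, 165, 166, 164, 162, 162, 164, 164, 164, 162, 166, 169, 169, 165, 164, 172, 169, 162, 69, 55, 56, 68, 142]
0 [115, 114, 115, 116, 117, 135, 162, 166, 167, 166, 165, 165, 167, 167, 166, 167, 167, 168, 168, 166, 168, 170, 172, 170, 168, 170, 167, 158, 66, 56, 55, 76, 172]
14 [115, 118, 116, 91, 53, 110, 170, 177, 174, 175, 171, 170, 165, 162, 162, 163, 163, 161, 160, 158, 158, 154, 157, 156, 158, 159, 166, 163, 65, 59, 58, 73, 170]
```

The block is seated: its top runs from x≈60 to 150 without a gap to the stop, and it is the same on three lines. Now I'll press the trip pad.

```bash
python3 -m crank '[{"delta_rot":[0,0,0],"xyz":[0.0,0.002,0.03],"fingers":1},{"delta_rot":[0,0,0],"xyz":[0.0,0.002,0.046],"fingers":1},{"delta_rot":[0,0,0],"xyz":[0.0,0.002,0.052],"fingers":1},{"delta_rot":[0,0,0],"xyz":[0.0,0.002,0.057],"fingers":1},{"delta_rot":[0,0,0],"xyz":[0.0,0.002,0.061],"fingers":1},{"delta_rot":[0,0,0],"xyz":[0.0,0.002,0.064],"fingers":1},{"delta_rot":[0,0,0],"xyz":[0.0,0.002,0.065],"fingers":1},{"delta_rot":[0,0,0],"xyz":[0.0,0.002,0.065],"fingers":1}]'
python3 -c "
from h import *
t=viewer.read_camera('top');print([(r['pixel'],r['score']) for r in search_frame('top','handle')[:1]])"
```

```text
t: 17.3
eef_pos: [0.5066, -0.1374, 0.0384]
tool_rot: [0.001, 0.77, 0.638, 0.0]
contact_force: [-0.8, -2.4, 3.2]
gripper_width: 0.001
grasp_force: 1.5
[([391.1, 189.8], 0.63)]
```

```bash
python3 -m crank '[{"delta_rot":[0,0,0],"xyz":[0,0,0.0015],"fingers":1},{"delta_rot":[0,0,0],"xyz":[0,0,0.0015],"fingers":1}]'; python3 -m crank '[{"delta_rot":[0,0,0],"xyz":[0,0,-0.01],"fingers":1},{"delta_rot":[0,0,0],"xyz":[0,0,-0.05],"fingers":1},{"delta_rot":[0,0,0],"xyz":[0,0,-0.1],"fingers":1},{"delta_rot":[0,0,0],"xyz":[-0.03,0,-0.12],"fingers":1},{"delta_rot":[0,0,0],"xyz":[-0.03,0,-0.12],"fingers":1}]'
python3 - <<'E' | tail -6
from fit import *
print(proj(t,T(ps,[5,0,80])[0]),[(r['pixel'],r['score']) for r in search_frame('top','handle')[:1]])
for c,n in((t,'top'),):
  for y in(-14,0,14):
    l=[]
    for x in range(16,172,4):
        z=56 if 56<x<150 else 52 if x>=150 else 34
        u=proj(t,T(ps,[x,y,z])[0]);l.append(int(cv2.getRectSubPix(t['img'],(1,1),(float(u[0]),float(u[1]))).ravel()[0]))
    print(y,l)
print([ (k,[ (np.round(r['pixel']).tolist(),round(r['score'],2)) for r in search_frame('top',k)[:1]]) for k in('offcut','sanding_block','tape_roll','masking_tape')])
E
```

```text
t: 17.6
eef_pos: [0.5065, -0.1369, 0.0363]
tool_rot: [0.0, 0.77, 0.638, 0.0]
contact_force: [0.3, -2.1, 2.2]
gripper_width: 0.0
grasp_force: 1.6
t: 18.1
eef_pos: [0.5015, -0.1694, 0.1601]
tool_rot: [0.002, 0.771, 0.637, 0.002]
contact_force: [-0.3, -0.7, 0.2]
gripper_width: -0.002
grasp_force: 0.0
[ 0.4396  0.3932 -0.7082] [[-0.4, -0.5], [-0.8, -0.7], [-0.5, -0.2], [-2.0, -0.4]]
[391.74644168 183.87603141] [([391.2, 189.0], 0.65)]
-14 [182, 185, 186, 137, 76, 91, 75, 75, 89, 108, 110, 125, 158, 159, 163, 163, 160, 161, 161, 156, 159, 159, 158, 162, 159, 157, 161, 163, 166, 163, 162, 167, 167, 162, 68, 54, 55, 63, 139]
0 [141, 184, 189, 124, 62, 135, 143, 142, 144, 145, 134, 134, 159, 163, 161, 161, 160, 162, 162, 161, 162, 163, 164, 165, 162, 164, 164, 167, 166, 165, 164, 164, 163, 155, 66, 56, 54, 74, 167]
14 [186, 186, 188, 132, 38, 44, 46, 47, 46, 46, 46, 102, 164, 171, 170, 169, 169, 166, 163, 158, 158, 158, 159, 160, 159, 154, 151, 150, 153, 152, 154, 154, 162, 158, 64, 52, 56, 73, 168]
[('offcut', [([245.0, 204.0], 0.65)]), ('sanding_block', [([190.0, 193.0], 0.86)]), ('tape_roll', [([194.0, 266.0], 0.64)]), ('masking_tape', [([382.0, 250.0], 0.79)])]
```

```bash
python3 -m crank '[{"delta_rot":[0,0,0],"xyz":[0,0,0],"fingers":1},{"delta_rot":[0,0,0],"xyz":[0,0,0],"fingers":1},{"delta_rot":[0,0,0],"xyz":[0,0,0],"fingers":1}]' >/dev/null; python3 -c "
from station import job
print(job.hand_in())"
```

```text
the job is handed in; nothing more can be done
None
```

The job is handed in, but `job.hand_in()` returned no verdict. I cocked the striker, seated the block square against the stop and tripped the setter; the top camera then showed the striker fully forward and the block still in place. The dowel's depth could not be measured directly.

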